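# Set the lamp unit's filter selector

### The job

The lamp unit's filter selector is at the one-pip mark. Pull its knob up against the spring, turn it clockwise past the two-pip detent to the three-pip detent and let it drop fully home there, then let go. That detent sits somewhat past its mark, so feel for it with the knob resting lightly on the plate; never force the knob round, down, or up against its stop, and leave the other things on the bench where they are.

Things in the scene. Friction and masses are not known exactly. Their poses are not given: they have to be found in the camera images.
- unit: The lamp unit: a white box 150 (x) x 170 (y) x 95 mm high, bolted to the bench, with a black light outlet (64 mm dia, 35 mm long) on its far side; origin at the centre of its underside, z up, -x is its front. The selector knob stands on its top.
- dial (a point): Centre of the round aluminium dial plate (106 mm dia, 1.5 mm thick) on the unit's top, on the knob's vertical axis, 20 mm forward of the unit's centre. Raised black pips 44 mm from the axis mark three positions, one, two, three pips, 30 degrees apart going clockwise seen from above. The frame is the unit's.
- pips3 (a point): The three-pip mark on the dial plate, 44 mm from the knob's axis. Its detent is not under the mark but 0.03 to 0.38 rad further clockwise, where a segment of the notched plate inside was clamped by hand; it cannot be seen. The pin drops in when it is within about 0.025 rad of it.
- knob_grip (a point): Grip point of the black selector knob, on its vertical axis, 123 mm above the bench when seated. Round skirt 62 mm dia, 8 mm thick, its top 18 mm below this point; on it an upright bar 46 mm long, 14 mm thick, its top 16 mm above this point. The frame moves with the knob: x along the bar to the pointer nose (at the mark), y across the bar, z up.
- knob (a joint): How far the knob is pulled up, m. 0: home in a detent. About 0.0055: its pin rests on the notched plate between detents and stays if released. 0.015: end stop. The spring pulls down with 6 N at 0, 9 N on the plate, 12 N at the stop; the drop is damped. More than 25 N between pin and plate or stop does damage (0.9 N m of twist when seated; the spring's push on the plate counts).
- knob_turn (a joint): How far the knob is turned, rad, clockwise seen from above. Starts within 0.02 of 0 (one pip). Two-pip detent at 0.52. Three-pip mark at 1.05, its detent between 1.08 and 1.43. Hard end at 1.56. It turns freely above 0.0065 of pull, and slides on the plate with under 0.1 N m; loosely held, it drops by itself when over a detent.
- objective: Bystander, loose: steel microscope objective standing on the bench, 25 mm dia, 42 mm tall, close to the lamp unit; origin at the centre of its underside
- oil: Bystander, loose: small amber bottle, 28 mm dia, 60 mm tall, close to the lamp unit; origin at the centre of its underside
- eyepiece: Bystander, loose: black eyepiece standing on the bench, 34 mm dia, 55 mm tall, close to the lamp unit; origin at the centre of its underside
- slide_box: Bystander, loose: grey closed slide box 85 x 100 x 34 mm; origin at the centre of its underside
- dish: Bystander, loose: shallow glass dish, 90 mm dia, 16 mm high; origin at the centre of its underside
- driver: Bystander, loose: screwdriver 160 mm long, lying; origin under its mid-length
- beaker: Bystander, loose: glass beaker 70 mm dia, 90 mm tall; origin at the centre of its underside
- filter_tin: Bystander, loose: round aluminium tin 56 mm dia, 22 mm high; origin at the centre of its underside
Not all that is in view belongs to the job. Leave any turquoise or yellow look-alike of the unit alone.

How it is judged:
On the way, in this order (a step that is already met when the one before it is completed fails the run):
1. the knob is pulled clear of the one-pip detent (value of joint knob above 0.0065 m and value of joint knob_turn below 0.3 rad), for 0.05 s.
2. the knob, still up, is turned clockwise past the two-pip detent (value of joint knob above 0.004 m and value of joint knob_turn above 0.75 rad), for 0.05 s.
At the end, for the whole second after the job is handed in: The knob is fully home (pulled less than 1.5 mm) in the three-pip detent (turned between 1.0 and 1.5 rad) and at rest (value of joint knob below 0.0015 m and value of joint knob_turn between 1 and 1.5 rad and velocity of joint knob_turn between -0.05 and 0.05 rad/s); the robot touches nothing.
It fails at once if the pin is forced against the notched plate or the end stop with more than 25 N (contact force between pin and unit above 25 N).
It fails at once if another thing on the bench is moved by more than 20 mm (distance of any of objective, oil, eyepiece, slide_box, dish, driver, beaker, filter_tin from where it was at the start of the episode above 0.02 m).
It also fails if it takes over 42 s, if anything falls off the work surface, if the arm or the gripper's body presses on something with over 40 N, if the wrist force passes 120 N, or if a joint passes its speed limit or range.

### The arm

A 7-joint arm with a two-finger parallel gripper is mounted at the origin on the work surface. World frame = base frame: x ahead of the robot, y to its left, z up, the work surface at z = 0. Lengths are in m, angles in rad, forces in N, time in s.
With the tool pointing down it reaches from about 0.4 to 0.9 m from the base axis. Payload 5.6 kg.
Tool frame: the origin (TCP) lies on the centre line of the jaws, within the pads' length; the fingertips stand 11 mm ahead of it and the grasp point (between the pads) lies 8 mm behind it; z points along the fingers, x is the direction in which the jaws open and shut, and the axes are right-handed (so a half turn about z gives the same grasp; the last joint's range is limited). The gripper opens to 92 mm and grips with 3 to 60 N. Pads are 20 mm wide; open, the fingers measure 128 mm over their backs; the gripper's body (75 mm by 189 mm) begins 69 mm behind the grasp point.
Start: joints at [1.146, 0.468, -0.012, 1.603, 0.006, 1.071, -0.056], TCP at [0.242, -0.603, 0.226] pointing down, gripper open.
Joint ranges: [-2.53, 2.53], [-0.31, 2.02], [-1.57, 1.55], [0.28, 2.44], [-1.29, 4.43], [0.15, 1.84], [-2.92, 2.92]. Speed limits (rad/s): [2.57, 2.57, 3.14, 3.14, 3.14, 3.14, 3.14].

### API

Orientations are given as a unit quaternion [w, x, y, z].
In Python, from workcell import arm, vision gives the robot as it stands.
- The arm moves only by the tool move_arm, never from a script. Its argument "increments" is a list of rows, each a list of 5 numbers: the closure, from -1 (fully open) to 1 (shut), so that 0 is half open, then the shift along the tool's x, y, z normalised to -1 to 1, where 1 is 30 mm, then the turn about the tool's z normalised to -1 to 1, where 1 is 30 degrees. In form: [[gripper, tx, ty, tz, twist], ...]. A call has 1 to 12 rows; each row shifts and turns the commanded pose from where the row before left it, along the tool's axes as they then stand; what a row does not reach is not made up. A row lasts 1/12 s, in which the tool goes at most 41.7 mm and 7.16 degrees, less where a joint would pass 70% of its speed; a pose out of reach is approached as far as the arm can. A call with a number of a shift or a turn outside -1 to 1 is refused whole. A call with a gripper value outside its range is refused whole. The fingers move at their own pace and stop on an object; "newtons" is the grip in N (left out, the last holds). Time passes only in rows, so rows that do not move let the fingers close. It gives the time, the measured TCP pose, the force and the opening at its end, in the units of the state.
- arm.state(): the state, without advancing time (a new reading comes with each control period).
- vision.read_camera(name): name is "scene" or "top" or "wrist"; returns the picture (480x640x3 uint8, red, green, blue); there is no depth.
- vision.calibration(name): a dict with "fx", "fy", "cx", "cy" (pixels), "rvec" (rotation vector, rad) and "tvec" (3), from world to camera coordinates, as OpenCV has them. Camera axes: x right, y down, z forward; pixel columns grow to the right and rows downward; lengths in m; the calibration is good to about 2 mm. A picture is of the moment at which its call begins: read the wrist's pose just before it. calibration takes no time and is no camera call; for the wrist camera it gives the pose at the moment of the call.
- arm.finish_job(): hands the job in, once; it reports no verdict.
The state is a dict: "t": time; "joint_positions": joint angles; "joint_vel": joint speeds; "effort": joint torques, N m; "position": TCP position; "orientation": TCP orientation; "force": force on the tool from outside, world axes, zero at the start; "wrist_torque": the same for the moment, N m; "opening": finger opening in m.
Only numpy, scipy, OpenCV 4.12 (cv2) and the standard library are available. Lean on these libraries where they do the work, as an engineer would, in place of code of your own. Each camera call takes 0.05 s, during which the arm holds its last target. There are 200 camera calls.

## Working session

There is one attempt and no reset: what is moved stays moved. The work goes in short steps, Python scripts to look and compute and a tool call to move; the robot and the scene stay as the last step left them, time stands still between calls to the robot, and variables do not carry over. Pictures are saved under pics/ and viewed, about 8 in all and at most 12, crops included, and the job is handed in when it is done.

Besides the shell and the picture viewer there is one more tool, called after "Request:" by a JSON object that holds its "name" and its "arguments", one argument or row to a line. move_arm: Moves the arm, as the interface text tells. Its arguments: {"type":"object","properties":{"increments":{"type":"array","items":{"type":"array","items":{"type":"number"}}},"newtons":{"type":"number"}},"required":["increments"]}

```bash
mkdir -p pics
cat > h.py <<'E'
from workcell import arm, vision
import numpy as np, cv2
def shot(n,f):
    c=vision.calibration(n); im=vision.read_camera(n); np.save('pics/'+f+'.npy',im)
    cv2.imwrite('pics/'+f+'.png',im[:,:,::-1]); return im,c
def ray(c,u,v):
    R=cv2.Rodrigues(np.array(c['rvec'],float))[0]; t=np.array(c['tvec'],float).ravel()
    d=R.T@np.array([(u-c['cx'])/c['fx'],(v-c['cy'])/c['fy'],1]); return -R.T@t,d
def onz(c,u,v,z):
    o,d=ray(c,u,v); return o+d*(z-o[2])/d[2]
E
python3 - <<'E'
from h import *
a,c=shot('top','top0'); b,d=shot('scene','sc0')
s=arm.state(); print(s); print(c,d)
E
```

```text
{'t': 0.1, 'joint_positions': array([ 1.14602627,  0.46829753, -0.01161426,  1.60353378,  0.00602604,
        1.07137096, -0.05633298]), 'joint_vel': array([ 0.00119012, -0.00256063, -0.00064962, -0.00338665,  0.00023623,
        0.00063539,  0.00067093]), 'effort': array([ 7.81886247e-04, -5.21644878e+01, -1.25994917e-02, -2.44364083e+01,
       -5.67601353e-02,  1.40496710e-02,  3.54825681e-05]), 'position': array([ 0.24191753, -0.60276241,  0.22472919]), 'orientation': array([-3.85098706e-04,  8.28400109e-01, -5.60136269e-01, -6.87219037e-04]), 'force': array([ 0.48515489, -0.23432232,  0.14620905]), 'wrist_torque': array([ 0.01335788, -0.00638289,  0.03101961]), 'opening': 0.09170809766473549}
{'fx': 570.4979189247528, 'fy': 570.4979189247528, 'cx': 318.65203325967065, 'cy': 238.90300068553313, 'rvec': array([ 2.16347818, -2.14656877,  0.12789308]), 'tvec': array([0.01131457, 0.45648966, 1.23666877])} {'fx': 489.35180849992867, 'fy': 489.35180849992867, 'cx': 323.85624293864083, 'cy': 237.8247850921245, 'rvec': array([ 1.95212102,  1.42005801, -0.62426868]), 'tvec': array([-0.14833599, -0.21451348,  1.40017718])}
```

View pics/top0.png

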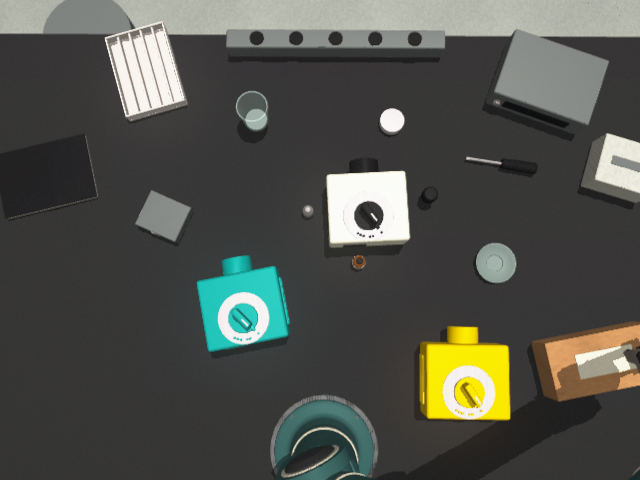

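View pics/sc0.png

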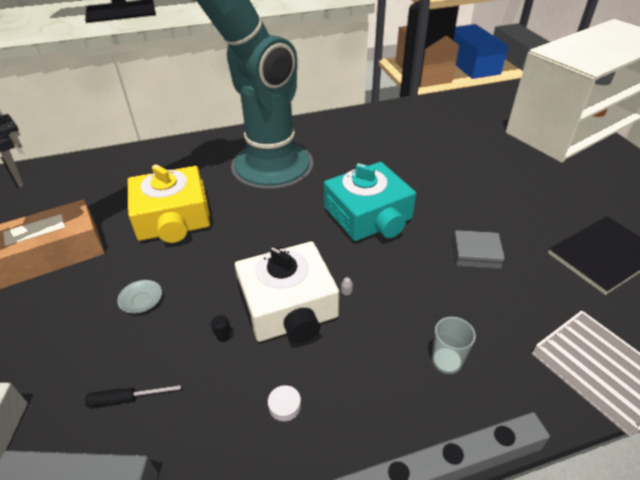

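The top view has three candidates: the white unit (368,208), a turquoise one (243,310) and a yellow one (466,380). The white unit fits the description and has the black outlet at (365,165). The objective is at (308,211), the oil at (359,262) and the eyepiece at (430,195). The enlarged crop comes next.

Run:
```python
from h import *
im=np.load('pics/top0.npy'); c=vision.calibration('top')
x0,y0=300,150
cr=cv2.resize(im[y0:280,x0:450],None,fx=4,fy=4,interpolation=cv2.INTER_CUBIC)
cv2.imwrite('pics/crop0.png',cr[:,:,::-1])
g=im.min(2)
m=(g>110).astype(np.uint8); m[:, :315]=0; m[:,420:]=0; m[:165]=0; m[255:]=0
k=max(cv2.findContours(m,0,2)[0],key=cv2.contourArea)
r=cv2.minAreaRect(k); b=cv2.boxPoints(r); print(r)
for p in b: print(p,onz(c,*p,.095))
# dark skirt
d=(im.max(2)<70).astype(np.uint8); d[:185]=0;d[242:]=0;d[:,335:].shape; d[:,:338]=0; d[:,402:]=0
for q in cv2.findContours(d,0,2)[0]:
    if cv2.contourArea(q)>5: 
        e=cv2.minEnclosingCircle(q); print(cv2.contourArea(q),e,onz(c,*e[0],.105))
for n,u,v in (('obj',308,211),('oil',359,262),('eye',430,195)): print(n,onz(c,u,v,.05))
```

```text
((367.6574401855469, 206.99172973632812), (70.37628936767578, 80.57270050048828), 86.98721313476562)
[325.5773  173.96962] [0.58754786 0.00089798 0.095     ]
[406.03867 169.73482] [ 0.5979669  -0.17042299  0.095     ]
[409.73758 240.01384] [ 0.44718605 -0.17655238  0.095     ]
[329.2762  244.24864] [ 0.4369642  -0.00785843  0.095     ]
575.5 ((369.0, 215.5), 14.603181838989258) [ 0.49697056 -0.0904557   0.105     ]
obj [0.51516369 0.03862813 0.05      ]
oil [ 0.40390522 -0.07308849  0.05      ]
eye [ 0.55278    -0.22918178  0.05      ]
```

View pics/crop0.png

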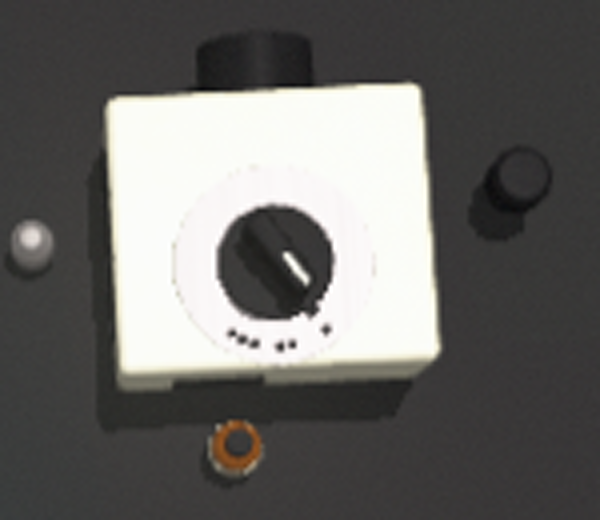

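The crop confirms it. The white unit has a black knob at about (369,215). The pointer is at the one-pip mark, and two and three pips follow clockwise. The unit measures 151×171 mm, and both estimates of the dial put it near (0.497,-0.090). I'll move above it now.

Request:
{"name": "move_arm", "arguments": {
  "increments": [
    [-1, -0.844, -0.951, 0, 0],
    [-1, -0.844, -0.951, 0, 0],
    [-1, -0.844, -0.951, 0, 0],
    [-1, -0.844, -0.951, 0, 0],
    [-1, -0.844, -0.951, 0, 0],
    [-1, -0.844, -0.951, 0, 0],
    [-1, -0.844, -0.951, 0, 0],
    [-1, -0.844, -0.951, 0, 0],
    [-1, -0.844, -0.951, 0, 0],
    [-1, -0.844, -0.951, 0, 0],
    [-1, -0.844, -0.951, 0, 0],
    [-1, -0.844, -0.951, 0, 0]
  ]
}}

```text
t: 1.1
position: [0.4469, -0.1919, 0.2255]
orientation: [0.0, 0.828, -0.56, -0.0]
force: [0.5, -1.0, 1.1]
opening: 0.0921
```

Request:
{"name": "move_arm", "arguments": {
  "increments": [
    [-1, -0.844, -0.951, 0, 0],
    [-1, -0.844, -0.951, 0, 0],
    [-1, -0.6, -0.7, 0, 0],
    [-1, 0, 0, 0, -0.2],
    [-1, 0, 0, 0, -0.2],
    [-1, 0, 0, 0, 0],
    [-1, 0, 0, 0, 0]
  ]
}}

```text
t: 1.68
position: [0.4933, -0.101, 0.2253]
orientation: [0.0, 0.882, -0.472, -0.0]
force: [-0.3, 1.0, 0.1]
opening: 0.0919
```

Run:
```python
from h import *
s=arm.state(); print(s['t'],s['position'],s['orientation'],s['joint_positions'])
im,c=shot('wrist','w1'); print(c)
```

```text
1.6833 [ 0.4932545  -0.10103445  0.22527251] [ 1.11225217e-04  8.81693821e-01 -4.71821863e-01 -3.50071744e-04] [ 0.43494747  0.24836229 -0.34565774  1.93730887  0.10084499  0.97317037
 -0.94054328]
{'fx': 423.5383550055098, 'fy': 423.5383550055098, 'cx': 313.9444439597133, 'cy': 242.6401513582195, 'rvec': array([-2.54391351,  1.36089147,  0.19620805]), 'tvec': array([-0.35656296,  0.3071459 ,  0.49011637])}
```

View pics/w1.png

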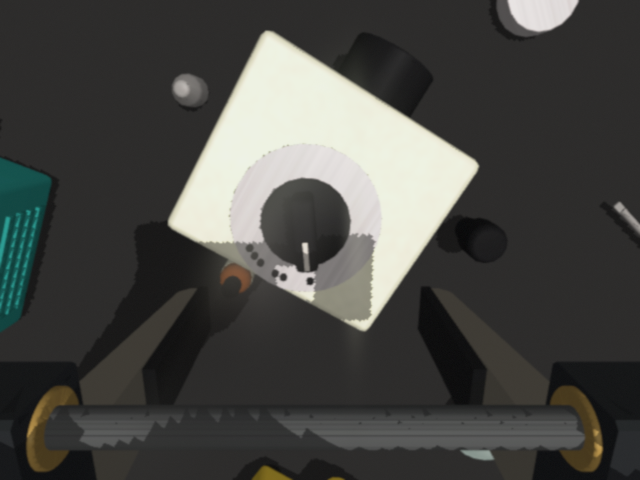

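The wrist view shows the plate circle at about (306,218), the pointer line from (305,243) to (307,268), one pip at (310,281), two at (279,275) and three at (255,255).

```bash
cat > m.py <<'E'
from h import *
im=np.load('pics/w1.npy'); c=vision.calibration('wrist')
s=arm.state()
hsv=cv2.cvtColor(im,cv2.COLOR_RGB2HSV)
d=(im.max(2)<85).astype(np.uint8); d[:170]=0; d[272:]=0; d[:,:255]=0; d[:,356:]=0
k=max(cv2.findContours(d,0,2)[0],key=cv2.contourArea); e=cv2.minEnclosingCircle(k)
C=onz(c,*e[0],.105); print('skirt',e,C, 'r',e[1]*(np.linalg.norm(C-ray(c,*e[0])[0]))/c['fx'])
l=(im.min(2)>105).astype(np.uint8)*0
sub=im[238:270,299:313].min(2); ys,xs=np.where(sub>110); P=np.array([onz(c,x+299,y+238,.139)[:2] for x,y in zip(xs,ys)])
u=np.linalg.svd(P-P.mean(0))[2][0]; print(len(P),'line ang',np.degrees(np.arctan2(*u[::-1])),P.mean(0))
for p in ((310,281),(279,275.5),(255,255.5)):
    q=onz(c,*p,.0975)[:2]-C[:2]; print(np.linalg.norm(q),np.degrees(np.arctan2(q[1],q[0])))
w,x,y,z=s['orientation']; a=2*np.arctan2(y,x); print('toolx',np.degrees(a),s['position'])
D=C[:2]-s['position'][:2]; X=np.array([np.cos(a),np.sin(a)]);Y=np.array([np.sin(a),-np.cos(a)])
print('shift tool mm',D@X*1e3,D@Y*1e3)
E
python3 m.py
```

```text
skirt ((305.4666748046875, 225.0), 46.21644973754883) [ 0.4969056  -0.09070345  0.105     ] r 0.031369198173250165
120 line ang -141.53156947552247 [ 0.48910618 -0.09656381]
0.04367235835253253 -142.53897083635673
0.04389012149904423 -172.6439234439352
0.0435163506253977 157.44011916075127
toolx -56.33716839691164 [ 0.49325777 -0.10132164  0.22534927]
shift tool mm -6.815656213494378 -8.92185266519342
```

Both cameras agree on the axis (0.4969,-0.0906), with the bar at -142.5°. The skirt radius comes out at 31.4 mm and the pip radius at 43.7 mm, both as they should be. I'll align and descend.

Request:
{"name": "move_arm", "arguments": {
  "increments": [
    [-1, -0.227, -0.297, 0, 0],
    [-1, 0, 0, 0.6, -0.127],
    [-1, 0, 0, 0.8, 0],
    [-1, 0, 0, 0.8, 0],
    [-1, 0, 0, 0.6, 0],
    [-1, 0, 0, 0.4, 0],
    [-1, 0, 0, 0.27, 0],
    [-1, 0, 0, 0, 0],
    [-1, 0, 0, 0, 0]
  ],
  "newtons": 5
}}

```text
t: 2.48
position: [0.4974, -0.09, 0.1216]
orientation: [-0.0, 0.897, -0.441, -0.0]
force: [0.1, -0.3, -0.4]
opening: 0.0916
```

Run:
```python
from h import *
s=arm.state(); print(s['t'],s['position'],s['force']); w,x,y,z=s['orientation']; print(np.degrees(2*np.arctan2(y,x)))
im,c=shot('wrist','w2')
```

```text
2.4833 [ 0.49736809 -0.08999909  0.12158846] [ 0.10583337 -0.27367635 -0.37721462]
-52.34795891883475
```

View pics/w2.png

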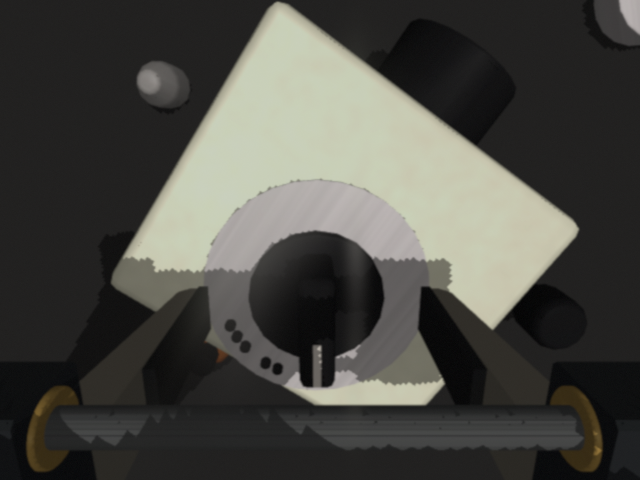

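The jaws straddle the bar with the bar at x≈317 midway between them, aligned. I'll close gently, then firm up the grip.

Request:
{"name": "move_arm", "arguments": {
  "increments": [
    [1, 0, 0, 0, 0],
    [1, 0, 0, 0, 0],
    [1, 0, 0, 0, 0],
    [1, 0, 0, 0, 0],
    [1, 0, 0, 0, 0],
    [1, 0, 0, 0, 0],
    [1, 0, 0, 0, 0],
    [1, 0, 0, 0, 0],
    [1, 0, 0, 0, 0],
    [1, 0, 0, 0, 0],
    [1, 0, 0, 0, 0],
    [1, 0, 0, 0, 0]
  ],
  "newtons": 8
}}

```text
t: 3.53
position: [0.4975, -0.0908, 0.1215]
orientation: [0.0, 0.898, -0.441, 0.001]
force: [6.1, -9.4, -5.3]
opening: 0.0142
```

Request:
{"name": "move_arm", "arguments": {
  "increments": [
    [1, 0, 0, 0, 0],
    [1, 0, 0, 0, 0],
    [1, 0, 0, 0, 0]
  ],
  "newtons": 35
}}

```text
t: 3.78
position: [0.4976, -0.091, 0.1215]
orientation: [0.0, 0.897, -0.441, 0.001]
force: [2.6, -3.6, -3.7]
opening: 0.0137
```

Request:
{"name": "move_arm", "arguments": {
  "increments": [
    [1, 0, 0, -0.067, 0],
    [1, 0, 0, -0.067, 0],
    [1, 0, 0, -0.067, 0],
    [1, 0, 0, -0.067, 0],
    [1, 0, 0, -0.067, 0],
    [1, 0, 0, 0, 0],
    [1, 0, 0, 0, 0],
    [1, 0, 0, 0, 0]
  ]
}}

```text
t: 4.45
position: [0.4975, -0.0909, 0.1309]
orientation: [-0.0, 0.897, -0.441, 0.001]
force: [5.2, -3.8, -9.6]
opening: 0.0137
```

```bash
cat > st.py <<'E'
from h import *
s=arm.state(); w,x,y,z=s['orientation']; a=np.degrees(2*np.arctan2(y,x))
print('t',s['t'],'p',s['position'].round(4),'F',s['force'].round(2),'T',s['wrist_torque'].round(3),'open',round(s['opening'],4),'ang',a.round(2),'turn',np.radians(-52.4-a).round(3),'j7',s['joint_positions'][6].round(2))
E
python3 st.py
```

```text
t 4.45 p [ 0.4975 -0.0909  0.1309] F [ 5.24 -3.76 -9.61] T [-0.857 -1.151 -0.022] open 0.0137 ang -52.34 turn -0.001 j7 -0.96
```

The lift is 9.4 mm, and the pull matches the spring. Next I'll turn clockwise about 56° while it's up.

Request:
{"name": "move_arm", "arguments": {
  "increments": [
    [1, 0, 0, 0, 0.1],
    [1, 0, 0, 0, 0.15],
    [1, 0, 0, 0, 0.15],
    [1, 0, 0, 0, 0.15],
    [1, 0, 0, 0, 0.15],
    [1, 0, 0, 0, 0.15],
    [1, 0, 0, 0, 0.15],
    [1, 0, 0, 0, 0.15],
    [1, 0, 0, 0, 0.15],
    [1, 0, 0, 0, 0.1],
    [1, 0, 0, 0, 0],
    [1, 0, 0, 0, 0]
  ]
}}

```text
t: 5.45
position: [0.4973, -0.0899, 0.1309]
orientation: [0.0, -0.681, 0.733, 0.0]
force: [5.2, -0.1, -9.4]
opening: 0.0141
```

```bash
python3 st.py
```

```text
t 5.45 p [ 0.4973 -0.0899  0.1309] F [ 5.19 -0.14 -9.44] T [-0.129 -1.093 -0.018] open 0.0141 ang 265.79 turn -5.553 j7 -1.61
```

Request:
{"name": "move_arm", "arguments": {
  "increments": [
    [1, 0, 0, 0, 0.14],
    [1, 0, 0, 0, 0.14],
    [1, 0, 0, 0, 0.14],
    [1, 0, 0, 0, 0.14],
    [1, 0, 0, 0, 0],
    [1, 0, 0, 0.04, 0],
    [1, 0, 0, 0.04, 0],
    [1, 0, 0, 0.03, 0],
    [1, 0, 0, 0, 0],
    [1, 0, 0, 0, 0]
  ]
}}

```text
t: 6.28
position: [0.4973, -0.0896, 0.1281]
orientation: [0.0, -0.566, 0.824, 0.0]
force: [4.5, 2.2, -8.0]
opening: 0.0138
```

```bash
sed -i "s/a=np.degrees(2\*np.arctan2(y,x))/a=(np.degrees(2*np.arctan2(y,x))+180)%360-180/" st.py; python3 st.py
```

```text
t 6.2833 p [ 0.4973 -0.0896  0.1281] F [ 4.49  2.19 -7.96] T [ 0.67  -1.198  0.014] open 0.0138 ang -111.03 turn 1.023 j7 -1.88
```

Request:
{"name": "move_arm", "arguments": {
  "increments": [
    [1, 0, 0, 0, 0],
    [1, 0, 0, 0.02, 0],
    [1, 0, 0, 0.02, 0],
    [1, 0, 0, 0, 0],
    [1, 0, 0, 0, 0],
    [1, 0, 0, 0, 0]
  ],
  "newtons": 3
}}

```text
t: 6.78
position: [0.4973, -0.0896, 0.1277]
orientation: [0.0, -0.566, 0.825, 0.0]
force: [0.0, 4.3, 4.1]
opening: 0.014
```

```bash
python3 st.py
```

```text
t 6.7833 p [ 0.4973 -0.0896  0.1277] F [0.01 4.29 4.06] T [ 1.24  -0.036  0.055] open 0.014 ang -111.08 turn 1.024 j7 -1.88
```

Request:
{"name": "move_arm", "arguments": {
  "increments": [
    [1, 0, 0, -0.01, 0],
    [1, 0, 0, 0, 0.035],
    [1, 0, 0, 0, 0],
    [1, 0, 0, 0, 0.035],
    [1, 0, 0, 0, 0],
    [1, 0, 0, 0, 0.035],
    [1, 0, 0, 0, 0],
    [1, 0, 0, 0, 0.035],
    [1, 0, 0, 0, 0],
    [1, 0, 0, 0, 0]
  ]
}}

```text
t: 7.62
position: [0.4968, -0.0894, 0.1277]
orientation: [-0.0, -0.535, 0.845, 0.001]
force: [-0.3, 5.8, 3.2]
opening: 0.0152
```

```bash
python3 st.py
```

```text
t 7.6167 p [ 0.4968 -0.0894  0.1277] F [-0.31  5.78  3.16] T [ 1.346 -0.112  0.098] open 0.0152 ang -115.26 turn 1.097 j7 -1.95
```

The opening has grown to 15.2 mm, so the jaws are yawing on the bar: my fingers were dragging the knob down onto the plate. I'll raise slightly so the pads carry part of the spring load.

Request:
{"name": "move_arm", "arguments": {
  "increments": [
    [1, 0, 0, -0.02, 0],
    [1, 0, 0, -0.02, 0],
    [1, 0, 0, 0, 0],
    [1, 0, 0, 0, 0],
    [1, 0, 0, 0, 0]
  ]
}}

```text
t: 8.03
position: [0.4967, -0.0895, 0.1283]
orientation: [-0.0, -0.535, 0.845, 0.001]
force: [2.7, 4.8, -1.5]
opening: 0.0149
```

```bash
python3 st.py
```

```text
t 8.0333 p [ 0.4967 -0.0895  0.1283] F [ 2.67  4.79 -1.55] T [ 1.281 -0.369  0.102] open 0.0149 ang -115.27 turn 1.097 j7 -1.95
```

Request:
{"name": "move_arm", "arguments": {
  "increments": [
    [1, -0.02, 0, -0.02, 0],
    [1, 0, 0, -0.015, 0],
    [1, 0, 0, 0, 0],
    [1, 0, 0, 0, 0],
    [1, 0, 0, 0, 0]
  ]
}}

```text
t: 8.45
position: [0.4967, -0.0895, 0.1292]
orientation: [-0.001, -0.535, 0.845, 0.001]
force: [0.1, 5.3, -4.7]
opening: 0.0156
```

```bash
python3 st.py
```

```text
t 8.45 p [ 0.4967 -0.0895  0.1292] F [ 0.06  5.27 -4.68] T [ 1.201 -0.09   0.045] open 0.0156 ang -115.31 turn 1.098 j7 -1.95
```

Request:
{"name": "move_arm", "arguments": {
  "increments": [
    [1, 0, 0, 0, 0.035],
    [1, 0, 0, 0, 0],
    [1, 0, 0, 0, 0.035],
    [1, 0, 0, 0, 0],
    [1, 0, 0, 0, 0.035],
    [1, 0, 0, 0, 0],
    [1, 0, 0, 0, 0]
  ]
}}

```text
t: 9.03
position: [0.4964, -0.0893, 0.1292]
orientation: [-0.001, -0.512, 0.859, 0.001]
force: [-0.5, 5.8, -3.8]
opening: 0.0164
```

```bash
python3 st.py
python3 - <<'E'
from h import *
im,c=shot('wrist','w3')
E
```

```text
t 9.0333 p [ 0.4964 -0.0893  0.1292] F [-0.55  5.77 -3.81] T [1.339 0.086 0.06 ] open 0.0164 ang -118.45 turn 1.153 j7 -2.0
```

View pics/w3.png

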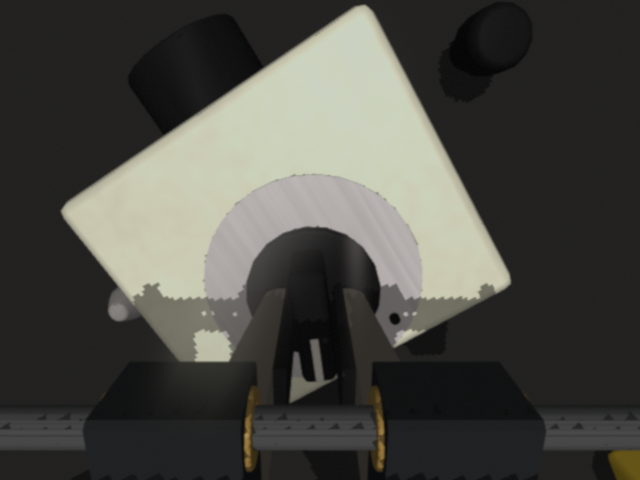

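The picture shows the bar lagging the jaws by several degrees, with the pointer line running from (313,340) to (321,378). A 16.4 mm opening means a yaw of about 7°, so the knob stayed near 1.03 rad. 3 N is too loose to turn it. I'll turn back to square and regrip at about 9 N, which caps the torque near 0.2 N·m. Then I'll sweep, watching for Fz to drop when the plate stops carrying the spring.

Request:
{"name": "move_arm", "arguments": {
  "increments": [
    [1, 0, 0, 0, -0.11],
    [1, 0, 0, 0, -0.11],
    [1, 0, 0, 0.02, 0],
    [1, 0, 0, 0, 0],
    [1, 0, 0, 0, 0]
  ]
}}

```text
t: 9.5
position: [0.4972, -0.0896, 0.1291]
orientation: [-0.0, -0.559, 0.829, 0.0]
force: [1.1, 4.9, -1.9]
opening: 0.0141
```

```bash
python3 st.py
```

```text
t 9.5 p [ 0.4972 -0.0896  0.1291] F [ 1.11  4.89 -1.95] T [ 1.259 -0.04   0.074] open 0.0141 ang -111.98 turn 1.04 j7 -1.9
```

Request:
{"name": "move_arm", "arguments": {
  "increments": [
    [1, 0, 0, 0, 0],
    [1, 0, 0, 0, 0],
    [1, 0, 0, 0, 0],
    [1, 0, 0, 0, 0]
  ],
  "newtons": 9
}}

```text
t: 9.83
position: [0.4972, -0.0895, 0.1291]
orientation: [-0.0, -0.559, 0.829, 0.0]
force: [0.0, 5.1, -1.1]
opening: 0.0139
```

```bash
python3 st.py
```

```text
t 9.8333 p [ 0.4972 -0.0895  0.1291] F [ 0.    5.09 -1.09] T [ 1.212 -0.026  0.117] open 0.0139 ang -111.97 turn 1.04 j7 -1.9
```

Request:
{"name": "move_arm", "arguments": {
  "increments": [
    [1, 0, 0, 0, 0.033],
    [1, 0, 0, 0, 0],
    [1, 0, 0, 0, 0.033],
    [1, 0, 0, 0, 0],
    [1, 0, 0, 0, 0.033],
    [1, 0, 0, 0, 0],
    [1, 0, 0, 0, 0]
  ]
}}

```text
t: 10.42
position: [0.4973, -0.0895, 0.1291]
orientation: [-0.0, -0.538, 0.843, 0.0]
force: [1.2, 6.3, -1.8]
opening: 0.0142
```

```bash
python3 st.py
```

```text
t 10.4167 p [ 0.4973 -0.0895  0.1291] F [ 1.17  6.32 -1.76] T [ 1.245 -0.021  0.083] open 0.0142 ang -114.93 turn 1.091 j7 -1.94
```

Request:
{"name": "move_arm", "arguments": {
  "increments": [
    [1, 0, 0, 0, 0.033],
    [1, 0, 0, 0, 0],
    [1, 0, 0, 0, 0.033],
    [1, 0, 0, 0, 0],
    [1, 0, 0, 0, 0]
  ]
}}

```text
t: 10.83
position: [0.4973, -0.0894, 0.129]
orientation: [0.0, -0.523, 0.852, 0.0]
force: [0.8, 5.6, -1.7]
opening: 0.014
```

Request:
{"name": "move_arm", "arguments": {
  "increments": [
    [1, 0, 0, 0, 0.033],
    [1, 0, 0, 0, 0],
    [1, 0, 0, 0, 0.033],
    [1, 0, 0, 0, 0],
    [1, 0, 0, 0, 0]
  ]
}}

```text
t: 11.25
position: [0.4974, -0.0894, 0.1291]
orientation: [0.0, -0.508, 0.861, 0.0]
force: [0.7, 5.1, -0.9]
opening: 0.0139
```

```bash
python3 st.py
```

```text
t 11.25 p [ 0.4974 -0.0894  0.1291] F [ 0.71  5.08 -0.9 ] T [ 1.305 -0.076  0.064] open 0.0139 ang -118.89 turn 1.161 j7 -2.0
```

Request:
{"name": "move_arm", "arguments": {
  "increments": [
    [1, 0, 0, 0, 0.033],
    [1, 0, 0, 0, 0],
    [1, 0, 0, 0, 0.033],
    [1, 0, 0, 0, 0],
    [1, 0, 0, 0, 0]
  ]
}}

```text
t: 11.67
position: [0.4974, -0.0893, 0.1291]
orientation: [0.0, -0.493, 0.87, 0.0]
force: [1.2, 5.0, -2.1]
opening: 0.0133
```

Request:
{"name": "move_arm", "arguments": {
  "increments": [
    [1, 0, 0, 0, 0.033],
    [1, 0, 0, 0, 0],
    [1, 0, 0, 0, 0.033],
    [1, 0, 0, 0, 0],
    [1, 0, 0, 0, 0]
  ]
}}

```text
t: 12.08
position: [0.4974, -0.0893, 0.1291]
orientation: [0.0, -0.478, 0.878, 0.0]
force: [1.4, 6.7, -2.7]
opening: 0.0137
```

```bash
python3 st.py
```

```text
t 12.0833 p [ 0.4974 -0.0893  0.1291] F [ 1.42  6.71 -2.69] T [ 1.409 -0.137  0.175] open 0.0137 ang -122.84 turn 1.229 j7 -2.07
```

Request:
{"name": "move_arm", "arguments": {
  "increments": [
    [1, 0, 0, 0, 0.033],
    [1, 0, 0, 0, 0],
    [1, 0, 0, 0, 0.033],
    [1, 0, 0, 0, 0],
    [1, 0, 0, 0, 0]
  ]
}}

```text
t: 12.5
position: [0.4974, -0.0892, 0.1291]
orientation: [0.0, -0.463, 0.886, 0.0]
force: [0.4, 5.8, -1.8]
opening: 0.014
```

```bash
python3 st.py
```

```text
t 12.5 p [ 0.4974 -0.0892  0.1291] F [ 0.42  5.84 -1.81] T [ 1.378 -0.193  0.064] open 0.014 ang -124.83 turn 1.264 j7 -2.1
```

Request:
{"name": "move_arm", "arguments": {
  "increments": [
    [1, 0, 0, 0, 0.033],
    [1, 0, 0, 0, 0],
    [1, 0, 0, 0, 0.033],
    [1, 0, 0, 0, 0],
    [1, 0, 0, 0, 0]
  ]
}}

```text
t: 12.92
position: [0.4975, -0.0892, 0.129]
orientation: [0.0, -0.448, 0.894, 0.0]
force: [1.4, 6.3, -2.9]
opening: 0.0143
```

Request:
{"name": "move_arm", "arguments": {
  "increments": [
    [1, 0, 0, 0, 0.033],
    [1, 0, 0, 0, 0],
    [1, 0, 0, 0, 0.033],
    [1, 0, 0, 0, 0],
    [1, 0, 0, 0, 0]
  ]
}}

```text
t: 13.33
position: [0.4975, -0.0891, 0.1289]
orientation: [0.0, -0.432, 0.902, 0.0]
force: [1.9, 5.8, -3.1]
opening: 0.0139
```

```bash
python3 st.py
```

```text
t 13.3333 p [ 0.4975 -0.0891  0.1289] F [ 1.87  5.77 -3.06] T [ 1.446 -0.314  0.048] open 0.0139 ang -128.79 turn 1.333 j7 -2.16
```

Request:
{"name": "move_arm", "arguments": {
  "increments": [
    [1, 0, 0, 0, 0.033],
    [1, 0, 0, 0, 0],
    [1, 0, 0, 0, 0.033],
    [1, 0, 0, 0, 0],
    [1, 0, 0, 0, 0]
  ]
}}

```text
t: 13.75
position: [0.4975, -0.089, 0.1285]
orientation: [0.0, -0.416, 0.909, 0.0]
force: [2.8, 5.7, -7.4]
opening: 0.014
```

```bash
python3 st.py
```

```text
t 13.75 p [ 0.4975 -0.089   0.1285] F [ 2.82  5.72 -7.44] T [ 1.423 -0.695 -0.071] open 0.014 ang -130.78 turn 1.368 j7 -2.19
```

Fz jumped from -3 to -7.4 and z sank 0.4 mm, so the detent is at about 1.36 rad. I'll loosen the grip and follow it down.

Request:
{"name": "move_arm", "arguments": {
  "increments": [
    [1, 0, 0, 0, 0],
    [1, 0, 0, 0, 0],
    [1, 0, 0, 0.04, 0],
    [1, 0, 0, 0.04, 0],
    [1, 0, 0, 0.04, 0],
    [1, 0, 0, 0, 0],
    [1, 0, 0, 0, 0]
  ],
  "newtons": 3
}}

```text
t: 14.33
position: [0.4989, -0.0902, 0.1261]
orientation: [0.001, -0.417, 0.909, -0.001]
force: [4.2, 2.6, 3.6]
opening: 0.0138
```

```bash
python3 st.py
python3 - <<'E'
from h import *
im,c=shot('wrist','w4')
E
```

```text
t 14.3333 p [ 0.4989 -0.0902  0.1261] F [4.17 2.57 3.57] T [ 0.831 -0.952 -0.095] open 0.0138 ang -130.72 turn 1.367 j7 -2.19
```

Request:
{"name": "move_arm", "arguments": {
  "increments": [
    [1, 0, 0, -0.01, 0],
    [1, 0, 0, 0, 0],
    [1, 0, 0, 0, 0.05],
    [1, 0, 0, 0, 0.05],
    [1, 0, 0, 0, 0],
    [1, 0, 0, 0, 0]
  ],
  "newtons": 9
}}

```text
t: 14.88
position: [0.4988, -0.0902, 0.1261]
orientation: [0.001, -0.393, 0.919, -0.001]
force: [4.6, 3.2, 2.8]
opening: 0.0141
```

```bash
python3 st.py
```

```text
t 14.8833 p [ 0.4988 -0.0902  0.1261] F [4.57 3.22 2.78] T [ 0.711 -1.187  0.067] open 0.0141 ang -133.69 turn 1.419 j7 -2.24
```

Run:
```python
from h import *
im,c=shot('wrist','w5')
a=np.load('pics/w4.npy')
o=np.hstack([cv2.resize(x[210:410,220:420],None,fx=2,fy=2) for x in (a,im)])
cv2.imwrite('pics/w45.png',o[:,:,::-1])
```

```text
(no output)
```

View pics/w45.png

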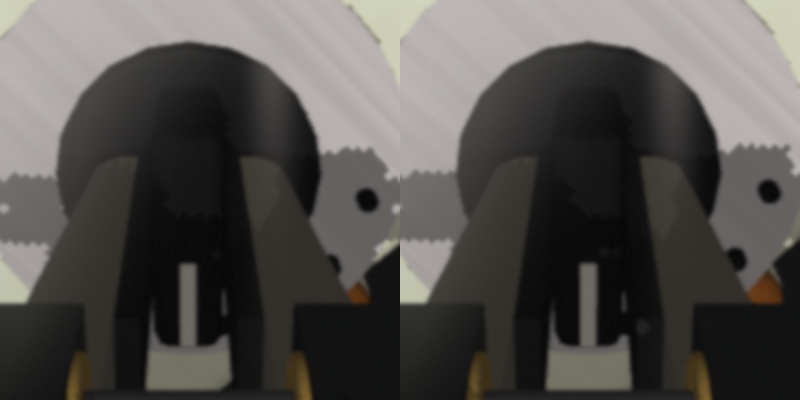

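The line is square to the jaws in both crops, so the knob followed the 3° twist. That fits either play in the notch (±0.025 rad) or an unseated knob. The skirt width of about 132 px suggests home. I'll twist back 6° to tell which: if it's seated, the jaws must yaw open.

Request:
{"name": "move_arm", "arguments": {
  "increments": [
    [1, 0, 0, 0, -0.05],
    [1, 0, 0, 0, -0.05],
    [1, 0, 0, 0, -0.05],
    [1, 0, 0, 0, -0.05],
    [1, 0, 0, 0, 0],
    [1, 0, 0, 0, 0]
  ]
}}

```text
t: 15.43
position: [0.4988, -0.0903, 0.1262]
orientation: [0.001, -0.44, 0.898, -0.001]
force: [4.6, 1.5, 1.9]
opening: 0.0143
```

```bash
python3 st.py
python3 - <<'E'
from h import *
shot('wrist','w6')
for n in ('w2','w3','w4','w5','w6'):
    g=cv2.GaussianBlur(np.load('pics/%s.npy'%n).max(2).astype(float),(0,0),1)
    best=[]
    for r in range(255,300):
        row=g[r]; L=[x for x in range(225,290) if row[x]>=75>row[x+1]]; R=[x for x in range(340,410) if row[x]<75<=row[x+1]]
        if L and R:
            l=L[0]+(row[L[0]]-75)/(row[L[0]]-row[L[0]+1]); q=R[-1]+(75-row[R[-1]])/(row[R[-1]+1]-row[R[-1]]); best.append((q-l,r,l,q))
    print(n,np.round(sorted(best)[-3:],1).tolist())
E
```

```text
t 15.4333 p [ 0.4988 -0.0903  0.1262] F [4.57 1.48 1.86] T [ 0.707 -1.211 -0.184] open 0.0143 ang -127.76 turn 1.315 j7 -2.14
w2 [[136.6, 299.0, 248.0, 384.6], [136.7, 297.0, 248.0, 384.7], [136.7, 298.0, 248.0, 384.7]]
w3 [[133.6, 291.0, 246.8, 380.4], [133.6, 290.0, 246.9, 380.5], [133.7, 289.0, 246.9, 380.6]]
w4 [[131.2, 298.0, 249.4, 380.6], [131.4, 296.0, 249.3, 380.8], [131.4, 297.0, 249.3, 380.7]]
w5 [[131.9, 298.0, 248.7, 380.6], [131.9, 297.0, 248.8, 380.7], [156.4, 299.0, 248.8, 405.2]]
w6 [[131.6, 297.0, 248.7, 380.4], [131.7, 299.0, 248.6, 380.3], [131.7, 298.0, 248.6, 380.3]]
```

Between w3 and w4–w6 the camera dropped 3.1 mm, yet the skirt got about 3 mm further away. The knob therefore fell about 6 mm, so it is home. Torque also rose to -0.18 N·m on the reverse twist. I'll centre, release and lift off.

Request:
{"name": "move_arm", "arguments": {
  "increments": [
    [1, 0, 0, 0, 0.05],
    [1, 0, 0, 0, 0],
    [-1, 0, 0, 0, 0],
    [-1, 0, 0, 0, 0],
    [-1, 0, 0, 0, 0],
    [-1, 0, 0, 0, 0],
    [-1, 0, 0, 0, 0],
    [-1, 0, 0, 0, 0],
    [-1, 0, 0, 0, 0],
    [-1, 0, 0, 0, 0],
    [-1, 0, 0, 0, 0],
    [-1, 0, 0, 0, 0]
  ],
  "newtons": 3
}}

```text
t: 16.48
position: [0.4974, -0.0898, 0.1257]
orientation: [-0.0, -0.429, 0.903, -0.0]
force: [0.0, -0.5, 0.7]
opening: 0.0789
```

```bash
python3 st.py
python3 - <<'E'
from h import *
im,c=shot('wrist','w7')
E
```

```text
t 16.4833 p [ 0.4974 -0.0898  0.1257] F [ 0.04 -0.45  0.68] T [ 0.067 -0.026  0.019] open 0.0789 ang -129.17 turn 1.34 j7 -2.16
```

View pics/w7.png

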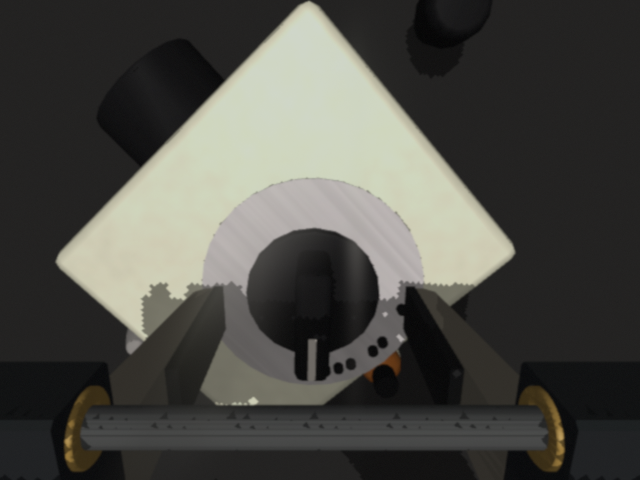

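The knob stands free, with the pointer nose at (312,375), just past the three pips at (345,365). I'll compare the skirt/plate width ratio numerically with the seated picture (w2) and the raised one (w3).

Run:
```python
from h import *
for n in ('w2','w3','w4','w5','w6','w7'):
    im=np.load('pics/%s.npy'%n).astype(float); g=cv2.GaussianBlur(im.max(2),(0,0),.8)
    # fit top arc of skirt (dark) and plate rim via per-column edges above centre
    def arc(c0,c1,f):
        pts=[]
        for x in range(c0,c1,2):
            p=f(x)
            if p is not None: pts.append((x,p))
        return np.array(pts,np.float32)
    def skirt(x):
        col=g[205:285,x]; d=np.diff(col); i=d.argmin(); return 205+i if d[i]<-8 else None
    S=arc(250,380,skirt)
    # plate: saturation/colour change (unit is greenish, plate pinkish): G-R sign
    q=cv2.GaussianBlur(im[:,:,1]-im[:,:,0],(0,0),1)
    def plate(x):
        col=q[150:250,x]; i=np.diff(col).argmin(); return 150+i if abs(np.diff(col)[i])>1 else None
    P=arc(230,400,plate)
    def ell(A):
        for _ in range(3):
            X=A[:,0];Y=A[:,1]
            k=np.polyfit(X,Y,4); r=abs(np.polyval(k,X)-Y); A=A[r<max(1,2*np.median(r))]
        return np.polyval(k,315)
    s,p=ell(S),ell(P); print(n,'skirt top',s.round(1),'plate top',p.round(1),'gap',(s-p).round(1))
```

```text
w2 skirt top 230.0 plate top 179.0 gap 50.9
w3 skirt top 225.1 plate top 173.5 gap 51.6
w4 skirt top 229.6 plate top 180.6 gap 49.0
w5 skirt top 229.4 plate top 180.4 gap 49.0
w6 skirt top 229.8 plate top 180.8 gap 49.0
w7 skirt top 226.7 plate top 177.4 gap 49.3<stdin>:22: RankWarning: Polyfit may be poorly conditioned
<stdin>:22: RankWarning: Polyfit may be poorly conditioned
<stdin>:22: RankWarning: Polyfit may be poorly conditioned
<stdin>:22: RankWarning: Polyfit may be poorly conditioned
<stdin>:22: RankWarning: Polyfit may be poorly conditioned
<stdin>:22: RankWarning: Polyfit may be poorly conditioned
<stdin>:22: RankWarning: Polyfit may be poorly conditioned
<stdin>:22: RankWarning: Polyfit may be poorly conditioned
<stdin>:22: RankWarning: Polyfit may be poorly conditioned
<stdin>:22: RankWarning: Polyfit may be poorly conditioned
<stdin>:22: RankWarning: Polyfit may be poorly conditioned
<stdin>:22: RankWarning: Polyfit may be poorly conditioned
<stdin>:22: RankWarning: Polyfit may be poorly conditioned
<stdin>:22: RankWarning: Polyfit may be poorly conditioned
<stdin>:22: RankWarning: Polyfit may be poorly conditioned
<stdin>:22: RankWarning: Polyfit may be poorly conditioned
<stdin>:22: RankWarning: Polyfit may be poorly conditioned
```

Scaled by plate width, the gap is 50.0 px here, against 50.9 seated (w2) and 53 raised (w3), so it reads as home. One more cheap, decisive feel: regrip and twist back 5° at 15 N. Seated, the torque should rise above 0.2 N·m. On the plate it would slide below 0.1.

Request:
{"name": "move_arm", "arguments": {
  "increments": [
    [1, 0, 0, 0, 0],
    [1, 0, 0, 0, 0],
    [1, 0, 0, 0, 0],
    [1, 0, 0, 0, 0],
    [1, 0, 0, 0, 0],
    [1, 0, 0, 0, 0],
    [1, 0, 0, 0, 0],
    [1, 0, 0, 0, 0],
    [1, 0, 0, 0, 0],
    [1, 0, 0, 0, 0],
    [1, 0, 0, 0, 0],
    [1, 0, 0, 0, 0]
  ],
  "newtons": 8
}}

```text
t: 17.53
position: [0.4978, -0.0893, 0.1257]
orientation: [0.0, -0.429, 0.903, 0.0]
force: [2.6, 1.9, -0.5]
opening: 0.014
```

Request:
{"name": "move_arm", "arguments": {
  "increments": [
    [1, 0, 0, 0, 0],
    [1, 0, 0, 0, -0.045],
    [1, 0, 0, 0, -0.045],
    [1, 0, 0, 0, -0.045],
    [1, 0, 0, 0, -0.045],
    [1, 0, 0, 0, 0],
    [1, 0, 0, 0, 0]
  ],
  "newtons": 15
}}

```text
t: 18.12
position: [0.4978, -0.0895, 0.1257]
orientation: [0.0, -0.471, 0.882, -0.0]
force: [3.5, 3.2, -0.9]
opening: 0.0149
```

```bash
python3 st.py
```

```text
t 18.1167 p [ 0.4978 -0.0895  0.1257] F [ 3.5   3.16 -0.9 ] T [ 0.83  -0.639 -0.426] open 0.0149 ang -123.79 turn 1.246 j7 -2.08
```

Torque rose to -0.43 N·m, still well below 0.9, and the jaws yawed. The knob is locked in its detent. I'll unwind, release and retreat.

Request:
{"name": "move_arm", "arguments": {
  "increments": [
    [1, 0, 0, 0, 0.06],
    [1, 0, 0, 0, 0.06],
    [1, 0, 0, 0, 0.05],
    [1, 0, 0, 0, 0],
    [-1, 0, 0, 0, 0],
    [-1, 0, 0, 0, 0],
    [-1, 0, 0, 0, 0],
    [-1, 0, 0, 0, 0],
    [-1, 0, 0, 0, 0],
    [-1, 0, 0, 0, 0],
    [-1, 0, 0, 0, 0],
    [-1, 0, 0, 0, 0]
  ],
  "newtons": 3
}}

```text
t: 19.12
position: [0.4974, -0.0899, 0.1257]
orientation: [-0.0, -0.431, 0.902, -0.0]
force: [-0.2, 0.6, -0.1]
opening: 0.0657
```

Request:
{"name": "move_arm", "arguments": {
  "increments": [
    [-1, 0, 0, -0.3, 0],
    [-1, 0, 0, -0.7, 0],
    [-1, 0, 0, -0.9, 0],
    [-1, 0, 0, -0.9, 0],
    [-1, 0, 0, -0.5, 0],
    [-1, 0, 0, 0, 0],
    [-1, 0, 0, 0, 0],
    [-1, 0, 0, 0, 0]
  ]
}}

```text
t: 19.78
position: [0.4967, -0.0897, 0.224]
orientation: [-0.001, -0.431, 0.902, 0.0]
force: [0.3, 0.7, -0.7]
opening: 0.0919
```

```bash
python3 st.py
python3 - <<'E'
from h import *
im,c=shot('wrist','w8')
E
```

```text
t 19.7833 p [ 0.4967 -0.0897  0.224 ] F [ 0.35  0.69 -0.73] T [ 0.063  0.02  -0.   ] open 0.0919 ang -128.88 turn 1.335 j7 -2.15
```

View pics/w8.png

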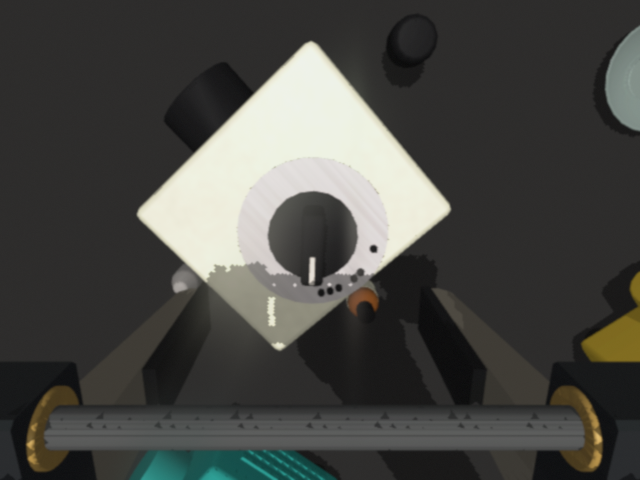

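The pointer at (312,283) sits just past the three pips at (329,291). The gripper is clear, and the neighbouring things are standing where they were. I'm handing in.

```bash
python3 -c "
from workcell import arm
print(arm.finish_job())"
```

```text
the job is handed in; nothing more can be done
None
```

I pulled the white unit's knob up about 9.4 mm and turned it clockwise past the two-pip detent while it was up. I then swept it lightly along the plate until it dropped into the three-pip detent at about 1.35 rad. I let go, lifted clear and handed in at about 20 s; no verdict was reported.

**What the last checks showed:**
- **Drop felt:** the vertical force jumped from -3 to -7.4 N at about 1.37 rad, and the images show the knob falling about 6 mm.
- **Seated:** a reverse twist was blocked at 0.43 N·m, well under the 0.9 limit; sliding on the plate takes under 0.1.
- **End state:** the last picture shows the pointer just past the three pips and the jaws open and clear. The things near the unit are upright and look undisturbed, though I did not measure their positions.

**What disagreed on the way:**
- A 3 N grip was too loose: the jaws slipped on the knob without turning it, so I redid the sweep at 9 N.
- A first 3° twist after the drop still turned the knob, which I put down to play in the notch.
- The skirt's pixel width agreed less well with the first seated picture, so I relied on the torque test.

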